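# Shut and lock the topping well for the road

## Task

The trailer is about to drive off: slide the topping well's white cover fully shut over the sauce cups, by pressing lightly on its bare surface and dragging it along, and lock it there with the red button. The button is a push-push lock that now stays in and holds the cover open: let it out first, have it out while the cover moves, then press it again and check that it stays in. Do not lean hard on the thin cover or the button, and leave the mustard bottle, salt shaker and tongs where they are.

Things in the scene. Friction and masses are not known exactly. Their poses are not given: they have to be found in the camera images.
- topping_well: Fixed steel well, 350 mm long (its y), 180 deep (its x), 102 high; origin under its centre, z up. Right half (y -175 to 0): closed hood, top z = 102. Left: opening (y 0 to 155, x -64 to 64) with two sauce cups, framed by lips, top z = 82. A white cover, 136 wide, 6 thick, slides along y under lips and hood; no handle, its rear end stays under the hood. No part may be pressed with over 40 N.
- strip (a point): Fixed point of the well (its x 0, y 28, z 78 mm): middle of the bare strip of cover (y 0 to 55, x -64 to 64) that shows beside the hood when it is parked open. The cover's true surface is 0 to 3 mm below this point (worn guides, another height every day): feel for it. Pressed, the cover gives 1 mm per 12 N up to 1.5 mm, then it is solid.
- cover (a joint): Slide of the white cover along the well's +y, away from the hood, in m: 0 = parked open, 0.105 = fully shut against its stop, front edge under the end lip. It drags with about 5 N: a fingertip must press with some 14 to 22 N to take it along, else it slips. It stays where it is left.
- lock (a joint): Travel of the red button, in m: 0 = out (green band shows under the cap), about 0.007 = staying in, 0.0155 = bottom. Each stroke to the bottom changes it over on letting go; a short one does not, or leaves it hung half-way. It starts in. 2.5 N at the top, 7 N near the bottom, then solid. In, its bolt holds the cover, parked or fully shut; elsewhere the bolt strikes the cover and cannot lock.
- lock_top (a point): Middle of the top of the red button, 30 mm across, on the hood near its front left corner, at the well's x -52, y -30 mm; z 126 mm when out, 119 when staying in, 110 at the bottom of its stroke. Moves with the button. A black ring round it rises 5 mm from the hood.
- mustard: Yellow squeeze bottle, 199 mm tall, 72 x 56 mm, upright on the worktop to the right of the well; origin under its middle.
- salt: Glass salt shaker with a steel cap, 87 mm tall, 45 mm across, upright to the right of the well; origin under its middle.
- tongs: Steel spring tongs, 239 mm long along their y, 24 wide, lying in front of the well; origin under their middle.

How it is judged (in metres and radians):
On the way, in this order (a step that is already met when the one before it is completed fails the run):
1. the red button is let out (value of joint lock below 0.003 m), for 0.1 s.
2. the cover is slid fully shut while the button is out (value of joint cover above 0.101 m and value of joint lock below 0.003 m), for 0.2 s.
At the end, for the whole second after the job is handed in: The cover is fully shut (within 4 mm of its stop) and at rest, and the red button stays in, with its bolt in the cover's slot (button 5.5 to 9.5 mm in) (value of joint cover above 0.101 m and velocity of joint cover below 0.01 m/s and value of joint lock between 0.0055 and 0.0095 m); the robot touches nothing.
It fails at once if the robot presses any part of the well with more than 40 N (contact force between any of the fingers, the arm and topping_well above 40 N).
It fails at once if the mustard bottle, salt shaker or tongs are moved by more than 30 mm (distance of any of mustard, salt, tongs from where it was at the start of the episode above 0.03 m).
It also fails if it takes over 58 s, if anything falls off the work surface, if the arm or the gripper's body presses on something with over 40 N, if the wrist force passes 120 N, or if a joint passes its speed limit or range.

## Robot

A 6-joint arm with a two-finger parallel gripper is mounted at the origin on a cart in front of the work surface, level with it; the furniture and walls round the work are solid. World frame = base frame: x ahead of the robot, y to its left, z up, the work surface at z = 0. Lengths are in m, angles in degrees, forces in N, time in s.
With the tool pointing down it reaches from about 0.25 to 0.725 m from the base axis. Payload 9.7 kg.
Tool frame: the origin (TCP) lies midway between the tips of the shut fingers; the grasp point (between the pads) lies 19 mm behind it; z points along the fingers, y is the line along which they close (so a half turn about z gives the same grasp; the last joint's range is limited). The gripper opens to 85 mm and grips with 20 to 120 N. Pads are 22 mm wide; open, the fingers measure 114 mm over their backs; the gripper's body (76 mm by 85 mm) begins 54 mm behind the grasp point. The pads swing forward as they close: fully open they stand 13 mm farther back than shut.
Start: joints at [64.687, 4.979, 10.078, 95.1, 0, 90], TCP at [0.235, 0.497, 0.231] pointing down, gripper open.
Joint ranges: [-179.16, 179.16], [-48.56, 103.87], [-65.8, 70.77], [-126.05, 130.52], [-82.76, 87.17], [-180, 180]. Speed limits (degrees/s): [127.2, 127.2, 147.25, 180, 180, 180].

## Interface

Orientations are given as [roll, pitch, yaw] about the fixed x, y, z axes, in that order (R = Rz(yaw) Ry(pitch) Rx(roll)).
In Python, from workcell import * gives the robot as it stands.
- The arm moves only by the tool servo_tool, never from a script. Its argument "moves" is a list of rows, each a list of 4 numbers: the shift along the world's x, y, z in cm, then the turn about the world's z in rad. A call has 1 to 20 rows; each row is the pose to reach, as a shift and turn from the pose commanded when the call began; what a row does not reach only later rows make up. A row lasts 1/12 s, in which the tool goes at most 41.7 mm and 7.16 degrees, less where a joint would pass 70% of its speed; a pose out of reach is approached as far as the arm can. A call with a gripper value outside its range is refused whole. "claw" is the closure, from 0 (fully open) to 1 (shut), set as the call begins (left out, the last holds). The fingers move at their own pace and stop on an object; "force" is the grip in N (left out, the last holds). Time passes only in rows, so rows that repeat a pose let the fingers close. It gives the time, the measured TCP pose, the force, the opening and the grip force at its end, in the units of the state.
- get_obs(): the state, without advancing time (a new reading comes with each control period).
- camera(name): name is "scene" or "side" or "wrist"; returns the picture (480x640x3 uint8, red, green, blue); there is no depth.
- get_calibration(name): a dict with "fx", "fy", "cx", "cy" (pixels), "rvec" (rotation vector, rad) and "tvec" (3), from world to camera coordinates, as OpenCV has them; the wrist camera has in their place "tool_from_camera" (4x4, takes a point from camera to tool coordinates, whose origin is the TCP and whose axes are the flange's). Camera axes: x right, y down, z forward; pixel columns grow to the right and rows downward; lengths in m; the calibration is good to about 2 mm. A picture is of the moment at which its call begins: read the wrist's pose just before it. get_calibration takes no time and is no camera call.
- job_done(): hands the job in; it is judged then, once.
The state is a dict: "time": time; "q": joint angles; "qd": joint speeds; "joint_efforts": joint torques, N m; "ee_pos": TCP position; "tcp_rot": TCP orientation; "wrist_force": force on the tool from outside, world axes, zero at the start; "torque": the same for the moment, N m; "opening": finger opening in m; "grasp_force": force on a finger pad.
Only numpy, scipy, OpenCV 4.12 (cv2) and the standard library are available. Lean on these libraries where they do the work, as an engineer would, in place of code of your own. Each camera call takes 0.05 s, during which the arm holds its last target. There are 200 camera calls.

## Working session

There is one attempt and no reset: what is moved stays moved. The work goes in short steps, Python scripts to look and compute and a tool call to move; the robot and the scene stay as the last step left them, time stands still between calls to the robot, and variables do not carry over. Pictures are saved under pics/ and viewed, at most 10 in all, crops included, and the job is handed in when it is done.

Besides the shell and the picture viewer there is one more tool, called by a JSON object that holds its "fn" and its "kwargs", one argument or row to a line. servo_tool: Moves the arm, as the interface text tells. Its arguments: {"type":"object","properties":{"moves":{"type":"array","items":{"type":"array","items":{"type":"number"}}},"claw":{"type":"number"},"force":{"type":"number"}},"required":["moves"]}

```bash
mkdir -p pics; cat > h.py <<'E'
from workcell import *
import numpy as np, cv2
def snap(n,f):
    im=camera(n); cv2.imwrite('pics/'+f,im[:,:,::-1]); return im
def cal(n):
    c=get_calibration(n); K=np.array([[c['fx'],0,c['cx']],[0,c['fy'],c['cy']],[0,0,1.]])
    return K,np.array(c['rvec'],float),np.array(c['tvec'],float)
def ray(n,uv):
    K,r,t=cal(n); R=cv2.Rodrigues(r)[0]; o=-R.T@t.ravel(); d=R.T@np.linalg.inv(K)@np.array([*uv,1.]); return o,d
def at(n,uv,z):
    o,d=ray(n,uv); return o+d*(z-o[2])/d[2]
E
python3 - <<'E'
from h import *
snap('scene','s.png'); snap('side','d.png'); o=get_obs(); print(o)
E
```

```text
{'time': 0.1, 'q': array([ 6.46847879e+01,  5.00841219e+00,  1.00382592e+01,  9.51003690e+01,
       -6.88765044e-04,  9.00011289e+01]), 'qd': array([-0.01187447, -0.06746468,  0.0530428 ,  0.0093141 , -0.01464554,
       -0.04596642]), 'joint_efforts': array([-1.15675230e-04, -5.21561122e+01,  4.65652514e+01,  1.60580606e-02,
        2.56024731e-05, -3.83267007e-06]), 'ee_pos': array([0.2350897 , 0.49698653, 0.23064294]), 'tcp_rot': array([-1.79929478e+02,  6.90154034e-04,  1.54683660e+02]), 'wrist_force': array([ 0.08418704, -0.16909932, -1.05086566]), 'torque': array([-0.00018728,  0.02875102, -0.00968636]), 'grasp_force': 0.0, 'opening': 0.08537579382799888}
```

View pics/s.png

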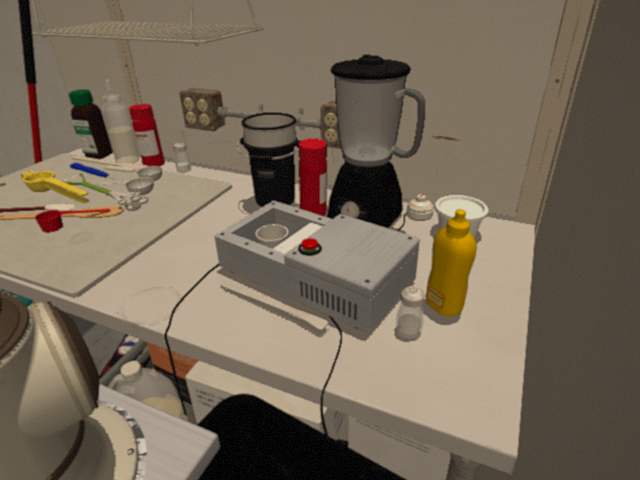

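View pics/d.png

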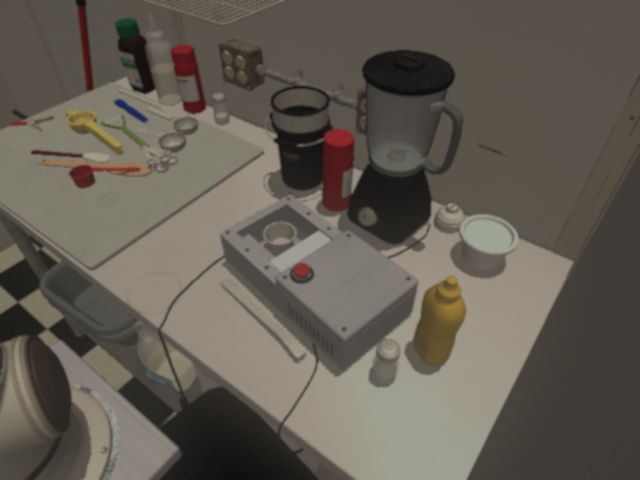

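The scene shows the well at about (317,265) with the button at (310,245) and the cover strip at (297,237). In the side view the button is at (302,271) and the strip at (302,250). I'll enlarge both.

```bash
python3 - <<'E'
import cv2,numpy as np
a=cv2.imread('pics/s.png')[195:345,210:430]; b=cv2.imread('pics/d.png')[190:370,210:430]
cv2.imwrite('pics/sc.png',cv2.resize(a,None,fx=3.6,fy=3.6,interpolation=cv2.INTER_CUBIC))
cv2.imwrite('pics/dc.png',cv2.resize(b,None,fx=3.3,fy=3.3,interpolation=cv2.INTER_CUBIC))
E
```

```text
(no output)
```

View pics/sc.png

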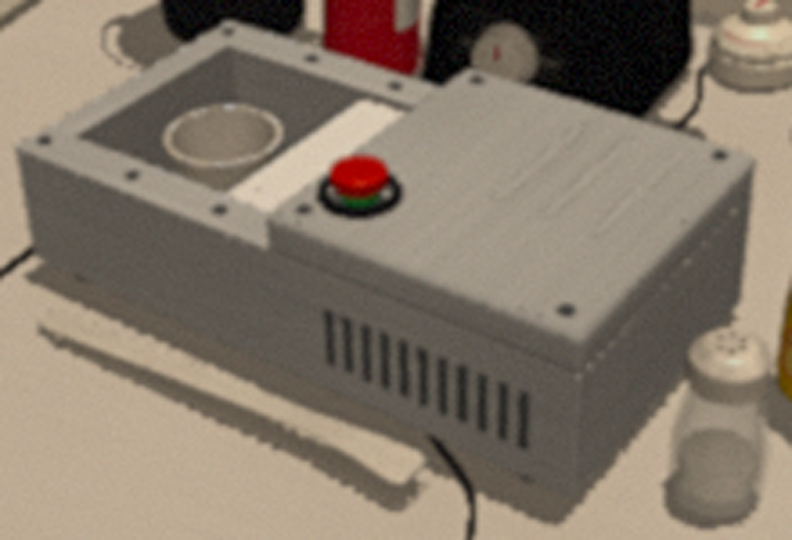

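View pics/dc.png

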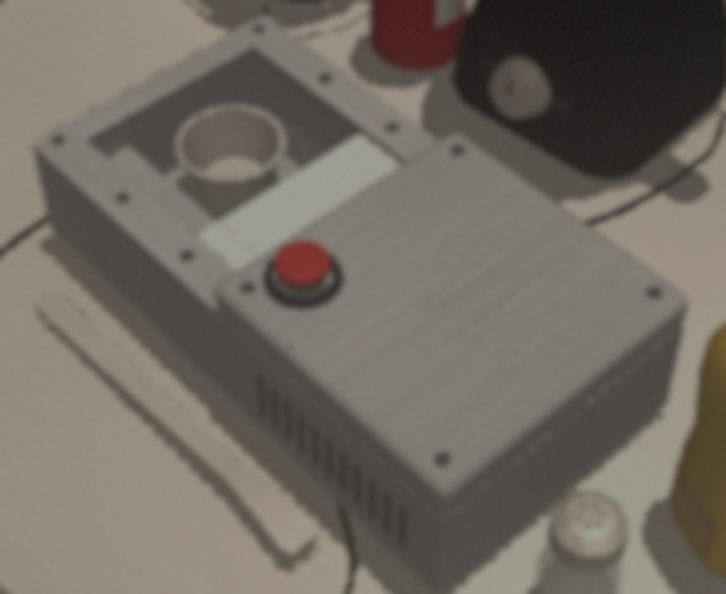

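```bash
cat > fit.py <<'E'
from h import *
from scipy.optimize import least_squares
P=np.array([[-90,0,102],[-90,-175,102],[90,-175,102],[90,0,102],[-90,175,82],[90,175,82],[-52,-30,119]])/1e3
S=np.array([[272,222],[578,348],[755,158],[473,70],[20,148],[228,20],[360,170]])/3.6+[210,195]
D=np.array([[218,290],[443,497],[686,303],[457,135],[36,150],[263,15],[303,258]])/3.3+[210,190]
C={n:cal(n) for n in('scene','side')}
def W(p,X):
    c,s=np.cos(p[2]),np.sin(p[2]); return X@np.array([[c,-s,0],[s,c,0],[0,0,1]]).T+[p[0],p[1],p[3]]
def res(p):
    return np.concatenate([(cv2.projectPoints(W(p,P),C[n][1],C[n][2],C[n][0],None)[0][:,0]-U) for n,U in(('scene',S),('side',D))]).ravel()
r=least_squares(res,[.5,0,0,0],loss='soft_l1')
print(r.x[:2],np.degrees(r.x[2]),r.x[3]); print(res(r.x).reshape(-1,2).round(1).tolist())
p=r.x.copy(); p[3]=0
print('btn',W(p,P[6:]),'strip',W(p,np.array([[0,.028,.078],[0,.133,.078]])),'ydir',-np.sin(p[2]),np.cos(p[2]))
E
python3 fit.py
```

```text
[ 0.51829064 -0.13039513] -11.128698696281491 -0.005148192111793433
[[-2.2, -0.3], [0.9, -0.4], [1.2, 1.0], [-1.2, 0.4], [-0.8, 1.2], [1.3, 1.8], [-0.0, 1.1], [-1.8, -1.3], [0.2, 0.1], [1.9, -0.8], [0.0, -1.7], [-0.8, -2.3], [1.4, 0.0], [0.1, 0.5]]
btn [[ 0.46147804 -0.14979431  0.119     ]] strip [[ 5.23695016e-01 -1.02921639e-01  7.80000000e-02]
 [ 5.43961429e-01  1.03952469e-04  7.80000000e-02]] ydir 0.1930134588392488 0.9811961091988235
```

{"fn": "servo_tool", "kwargs": {
  "moves": [
    [2, -4, 1, -0.1],
    [4, -8, 2, -0.2],
    [7, -12, 3, -0.3],
    [9, -16, 4, -0.4],
    [10, -20, 4, -0.5],
    [12, -24, 4, -0.6],
    [13, -28, 4, -0.7],
    [14, -32, 4, -0.8],
    [15, -36, 4, -0.9],
    [16, -40, 4, -1.0],
    [17, -44, 4, -1.1],
    [18, -48, 4, -1.2],
    [19, -52, 4, -1.3],
    [20, -56, 4, -1.323],
    [21, -59, 4, -1.323],
    [22, -61, 4, -1.323],
    [23, -62, 4, -1.323],
    [23, -62, 4, -1.323],
    [23, -62, 4, -1.323]
  ],
  "claw": 1,
  "force": 40
}}

```text
time: 1.68
ee_pos: [0.465, -0.1232, 0.2706]
tcp_rot: [-179.9, -0.0, 78.8]
wrist_force: [-0.4, -0.1, 0.2]
opening: -0.0001
grasp_force: 0.0
```

```bash
python3 - <<'E'
from h import *
o=get_obs(); im=snap('wrist','w1.png'); print(o['time'],o['ee_pos'],o['tcp_rot'],o['wrist_force'],o['opening']); print(get_calibration('wrist'))
np.savez('w1.npz',p=o['ee_pos'],r=o['tcp_rot'])
E
```

```text
1.6833 [ 0.46501506 -0.12322441  0.27057657] [-1.79902442e+02 -1.46420312e-02  7.87992331e+01] [-0.36730433 -0.05926569  0.19074819] -0.00011734765858644876
{'fx': 395.54443578643003, 'fy': 395.54443578643003, 'cx': 320.5282484351975, 'cy': 242.52967013986108, 'tool_from_camera': array([[-7.59151763e-04, -9.46636717e-01, -3.22301644e-01,
         8.42807909e-02],
       [ 9.99999061e-01, -1.08627721e-03,  8.35114697e-04,
        -7.45074222e-04],
       [-1.14065917e-03, -3.22300708e-01,  9.46636653e-01,
        -1.42088980e-01],
       [ 0.00000000e+00,  0.00000000e+00,  0.00000000e+00,
         1.00000000e+00]])}
```

View pics/w1.png

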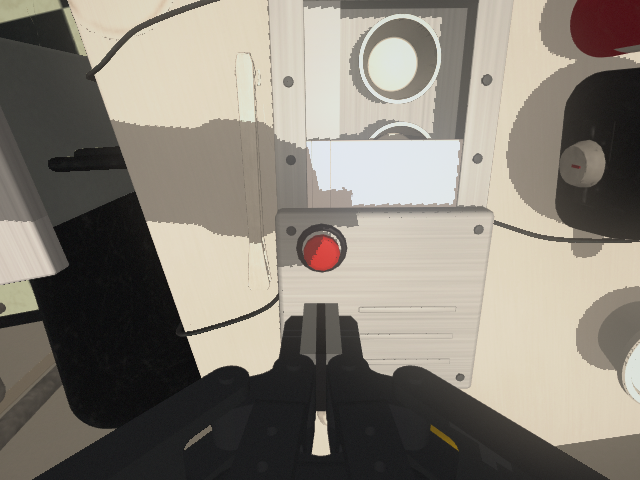

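The wrist view shows the red cap's top centre at (322,253), the hood's left corners at (277,210) and (494,211), and the bare strip at (308–462, 139–207).

```bash
cat >> h.py <<'E'
from scipy.spatial.transform import Rotation as Ro
def wat(f,uv,z):
    d=np.load(f); c=get_calibration('wrist'); T=c['tool_from_camera']; R=Ro.from_euler('xyz',d['r'],degrees=True).as_matrix()
    o=d['p']+R@T[:3,3]; v=R@T[:3,:3]@np.array([(uv[0]-c['cx'])/c['fx'],(uv[1]-c['cy'])/c['fy'],1]); return o+v*(z-o[2])/v[2]
E
python3 - <<'E'
from h import *
for n,uv,z in[('btn',(322,253),.119),('HFL',(277,210),.102),('HBL',(494,211),.102),('LF2',(291,160),.082),('LB2',(477,158),.082),('LF3',(288,82),.082),('LB3',(486.5,80),.082),('stripFL',(306,139),.076),('stripFR',(461,139),.076)]:
    print(n,wat('w1.npz',uv,z).round(4))
for n,uv in(('scene',(310,242.2)),('side',(301.8,268.2))): print(n,at(n,uv,.119))
E
```

```text
btn [ 0.4607 -0.1473  0.119 ]
HFL [ 0.4311 -0.1101  0.102 ]
HBL [ 0.6028 -0.145   0.102 ]
LF2 [ 0.4489 -0.0755  0.082 ]
LB2 [ 0.5994 -0.1038  0.082 ]
LF3 [ 0.4597 -0.0168  0.082 ]
LB3 [ 0.6108 -0.0454  0.082 ]
stripFL [ 0.4642 -0.0619  0.076 ]
stripFR [ 0.5897 -0.0868  0.076 ]
scene [ 0.45750064 -0.15192971  0.119     ]
side [ 0.45875783 -0.1519696   0.119     ]
```

{"fn": "servo_tool", "kwargs": {
  "moves": [
    [-0.2, -1.3, -2],
    [-0.4, -2.6, -4.5],
    [-0.4, -2.6, -7.5],
    [-0.4, -2.6, -10.5],
    [-0.4, -2.6, -13],
    [-0.4, -2.6, -14],
    [-0.4, -2.6, -14.4],
    [-0.4, -2.6, -14.7],
    [-0.4, -2.6, -14.7]
  ]
}}

```text
validation failed for argument at $.mo...
```

{"fn": "servo_tool", "kwargs": {
  "moves": [
    [-0.2, -1.3, -2, 0],
    [-0.4, -2.6, -4.5, 0],
    [-0.4, -2.6, -7.5, 0],
    [-0.4, -2.6, -10.5, 0],
    [-0.4, -2.6, -13, 0],
    [-0.4, -2.6, -14, 0],
    [-0.4, -2.6, -14.4, 0],
    [-0.4, -2.6, -14.7, 0],
    [-0.4, -2.6, -14.7, 0],
    [-0.4, -2.6, -14.7, 0]
  ]
}}

```text
time: 2.57
ee_pos: [0.4618, -0.1488, 0.1258]
tcp_rot: [179.9, 0.0, 78.9]
wrist_force: [0.1, 0.2, 0.4]
opening: -0.0
grasp_force: 0.0
```

{"fn": "servo_tool", "kwargs": {
  "moves": [
    [0, 0, -0.2, 0],
    [0, 0, -0.4, 0],
    [0, 0, -0.6, 0],
    [0, 0, -0.8, 0],
    [0, 0, -1.0, 0],
    [0, 0, -1.1, 0],
    [0, 0, -1.2, 0],
    [0, 0, -1.2, 0]
  ]
}}

```text
time: 3.23
ee_pos: [0.4614, -0.1489, 0.1125]
tcp_rot: [180.0, 0.0, 78.9]
wrist_force: [0.8, 0.4, 5.1]
opening: -0.0001
grasp_force: 2.3
```

{"fn": "servo_tool", "kwargs": {
  "moves": [
    [0, 0, -0.1, 0],
    [0, 0, -0.2, 0],
    [0, 0, -0.2, 0],
    [0, 0, -0.2, 0]
  ]
}}

```text
time: 3.57
ee_pos: [0.4614, -0.1489, 0.1105]
tcp_rot: [180.0, 0.0, 78.9]
wrist_force: [-0.0, 0.4, 4.9]
opening: 0.0001
grasp_force: 2.5
```

{"fn": "servo_tool", "kwargs": {
  "moves": [
    [0, 0, -0.05, 0],
    [0, 0, -0.1, 0],
    [0, 0, -0.1, 0],
    [0, 0, -0.1, 0]
  ]
}}

```text
time: 3.9
ee_pos: [0.4615, -0.1489, 0.1103]
tcp_rot: [179.9, 0.0, 78.9]
wrist_force: [-2.1, -0.5, 10.5]
opening: -0.0001
grasp_force: 5.5
```

{"fn": "servo_tool", "kwargs": {
  "moves": [
    [0, 0, 0.3, 0],
    [0, 0, 0.8, 0],
    [0, 0, 1.4, 0],
    [0, 0, 3, 0],
    [0, 0, 6, 0],
    [0, 0, 9, 0],
    [0, 0, 12, 0],
    [0.2, 2.5, 15, 0],
    [0.4, 2.6, 16, 0],
    [0.4, 2.6, 16, 0],
    [0.4, 2.6, 16, 0]
  ]
}}

```text
time: 4.82
ee_pos: [0.4652, -0.1227, 0.2691]
tcp_rot: [-180.0, 0.0, 78.9]
wrist_force: [-0.1, -0.4, -0.8]
opening: -0.0001
grasp_force: 0.0
```

```bash
python3 - <<'E'
from h import *
o=get_obs(); im=snap('wrist','w2.png'); print(o['time'],o['ee_pos'])
a=cv2.imread('pics/w1.png')[190:290,260:380]; b=cv2.imread('pics/w2.png')[190:290,260:380]
s=camera('scene')[220:270,280:340,::-1]; s0=cv2.imread('pics/s.png')[220:270,280:340]
r=lambda i,w:cv2.resize(i,w,interpolation=cv2.INTER_CUBIC)
cv2.imwrite('pics/c2.png',np.vstack([np.hstack([r(a,(360,300)),r(b,(360,300))]),np.hstack([r(s0,(360,300)),r(s,(360,300))])]))
E
```

```text
4.8167 [ 0.46520011 -0.12273191  0.26905523]
```

View pics/c2.png

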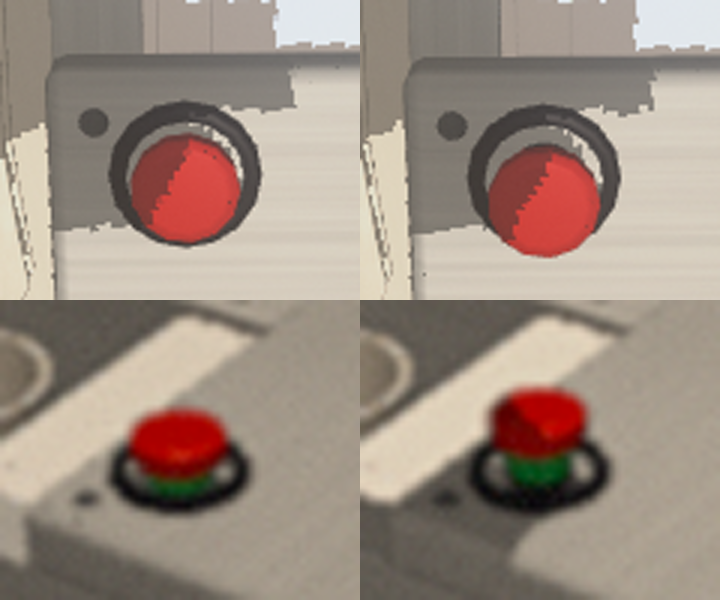

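The button is out: the cap stands higher and the full green band shows. Next, go down to the strip.

{"fn": "servo_tool", "kwargs": {
  "moves": [
    [2, 0.7, -1, 0],
    [4, 1.4, -3, 0],
    [5.8, 2.1, -6, 0],
    [5.8, 2.1, -9, 0],
    [5.8, 2.1, -12, 0],
    [5.8, 2.1, -15, 0],
    [5.8, 2.1, -17, 0],
    [5.8, 2.1, -18, 0],
    [5.8, 2.1, -18.6, 0],
    [5.8, 2.1, -18.9, 0],
    [5.8, 2.1, -18.9, 0],
    [5.8, 2.1, -18.9, 0]
  ]
}}

```text
time: 5.92
ee_pos: [0.5237, -0.102, 0.0814]
tcp_rot: [179.9, 0.0, 78.9]
wrist_force: [0.3, 0.1, -0.3]
opening: 0.0001
grasp_force: 0.0
```

{"fn": "servo_tool", "kwargs": {
  "moves": [
    [0, 0, -0.1, 0],
    [0, 0, -0.2, 0],
    [0, 0, -0.3, 0],
    [0, 0, -0.4, 0],
    [0, 0, -0.4, 0],
    [0, 0, -0.4, 0]
  ]
}}

```text
time: 6.42
ee_pos: [0.5231, -0.1018, 0.0763]
tcp_rot: [-180.0, 0.0, 78.9]
wrist_force: [-0.3, -0.1, -0.4]
opening: -0.0002
grasp_force: 0.0
```

{"fn": "servo_tool", "kwargs": {
  "moves": [
    [0, 0, -0.05, 0],
    [0, 0, -0.1, 0],
    [0, 0, -0.1, 0],
    [0, 0, -0.1, 0]
  ]
}}

```text
time: 6.75
ee_pos: [0.5232, -0.1018, 0.0754]
tcp_rot: [180.0, -0.0, 78.9]
wrist_force: [-0.8, -0.0, 1.3]
opening: 0.0
grasp_force: 0.7
```

{"fn": "servo_tool", "kwargs": {
  "moves": [
    [0, 0, -0.05, 0],
    [0, 0, -0.1, 0],
    [0, 0, -0.15, 0],
    [0, 0, -0.2, 0],
    [0, 0, -0.2, 0],
    [0, 0, -0.2, 0]
  ]
}}

```text
time: 7.25
ee_pos: [0.5233, -0.1018, 0.0746]
tcp_rot: [179.9, 0.0, 78.9]
wrist_force: [-4.3, 1.0, 11.6]
opening: -0.0001
grasp_force: 5.6
```

{"fn": "servo_tool", "kwargs": {
  "moves": [
    [0, 0, -0.05, 0],
    [0, 0, -0.1, 0],
    [0, 0, -0.13, 0],
    [0, 0, -0.13, 0],
    [0.04, 0.2, -0.13, 0],
    [0.12, 0.6, -0.13, 0],
    [0.2, 1.0, -0.13, 0],
    [0.27, 1.4, -0.13, 0],
    [0.35, 1.8, -0.13, 0],
    [0.39, 2.0, -0.13, 0],
    [0.39, 2.0, -0.13, 0]
  ]
}}

```text
time: 8.17
ee_pos: [0.5271, -0.0822, 0.074]
tcp_rot: [179.9, 0.1, 78.9]
wrist_force: [-7.0, -1.4, 17.7]
opening: -0.0001
grasp_force: 8.7
```

{"fn": "servo_tool", "kwargs": {
  "moves": [
    [0.06, 0.3, 0, 0],
    [0.16, 0.8, 0, 0],
    [0.26, 1.3, 0, 0],
    [0.35, 1.8, 0, 0],
    [0.45, 2.3, 0, 0],
    [0.55, 2.8, 0, 0]
  ]
}}

```text
time: 8.67
ee_pos: [0.5324, -0.0545, 0.0739]
tcp_rot: [179.9, 0.1, 78.8]
wrist_force: [-8.8, -3.2, 17.1]
opening: -0.0001
grasp_force: 8.9
```

```bash
python3 - <<'E'
from h import *
s=camera('scene')[195:345,210:430,::-1]; cv2.imwrite('pics/c3.png',cv2.resize(s,None,fx=3,fy=3)); o=get_obs(); print(o['ee_pos'],o['wrist_force'])
E
```

```text
[ 0.53253509 -0.05371803  0.07395341] [-8.13616529 -2.03201589 17.62813306]
```

View pics/c3.png

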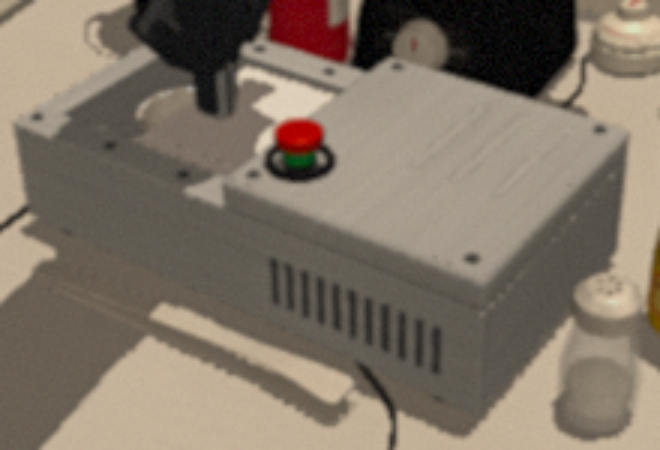

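The cover follows the finger (white panel reaching left past it, front edge over the cups) and the button is still out. I'll keep dragging.

{"fn": "servo_tool", "kwargs": {
  "moves": [
    [0.06, 0.3, 0, 0],
    [0.16, 0.8, 0, 0],
    [0.26, 1.3, 0, 0],
    [0.35, 1.8, 0, 0],
    [0.45, 2.3, 0, 0],
    [0.55, 2.8, 0, 0],
    [0.65, 3.3, 0, 0],
    [0.75, 3.8, 0, 0],
    [0.85, 4.3, 0, 0],
    [0.94, 4.8, 0, 0],
    [1.0, 5.1, 0, 0],
    [1.06, 5.4, 0, 0],
    [1.06, 5.4, 0, 0]
  ]
}}

```text
time: 9.8
ee_pos: [0.5428, 0.0002, 0.0739]
tcp_rot: [180.0, 0.0, 78.9]
wrist_force: [-8.8, -0.8, 18.2]
opening: 0.0002
grasp_force: 9.1
```

{"fn": "servo_tool", "kwargs": {
  "moves": [
    [0.04, 0.2, 0, 0],
    [0.08, 0.4, 0, 0],
    [0.1, 0.5, 0, 0],
    [0.1, 0.5, 0, 0],
    [0.1, 0.5, 0, 0]
  ]
}}

```text
time: 10.22
ee_pos: [0.5444, 0.0037, 0.0741]
tcp_rot: [179.9, 0.2, 78.8]
wrist_force: [-6.7, -7.8, 16.2]
opening: 0.0
grasp_force: 8.4
```

{"fn": "servo_tool", "kwargs": {
  "moves": [
    [0.04, 0.2, 0, 0],
    [0.06, 0.3, 0, 0],
    [0.06, 0.3, 0, 0],
    [0.06, 0.3, 0, 0],
    [0.06, 0.3, 0, 0]
  ]
}}

```text
time: 10.63
ee_pos: [0.5455, 0.0066, 0.0741]
tcp_rot: [179.8, 0.2, 78.8]
wrist_force: [-4.5, -9.3, 16.3]
opening: -0.0003
grasp_force: 7.9
```

The side force rose and levelled off, so the cover is at its stop. Lift off and look.

{"fn": "servo_tool", "kwargs": {
  "moves": [
    [0, 0, 0.5, 0],
    [0, 0, 2, 0],
    [0, 0, 5, 0],
    [-1, -2, 9, 0],
    [-3, -5, 12, 0],
    [-5, -8, 15, 0],
    [-7, -11, 18, 0],
    [-8, -13, 20, 0],
    [-8, -13, 20, 0],
    [-8, -13, 20, 0]
  ]
}}

```text
time: 11.47
ee_pos: [0.4647, -0.1234, 0.2742]
tcp_rot: [179.8, 0.0, 78.7]
wrist_force: [0.2, -1.0, 0.1]
opening: 0.0001
grasp_force: 0.0
```

```bash
python3 - <<'E'
from h import *
o=get_obs(); im=snap('wrist','w3.png'); print(o['time'],o['ee_pos']); np.savez('w3.npz',p=o['ee_pos'],r=o['tcp_rot'])
E
```

```text
11.4667 [ 0.46470433 -0.12337062  0.2742146 ]
```

View pics/w3.png

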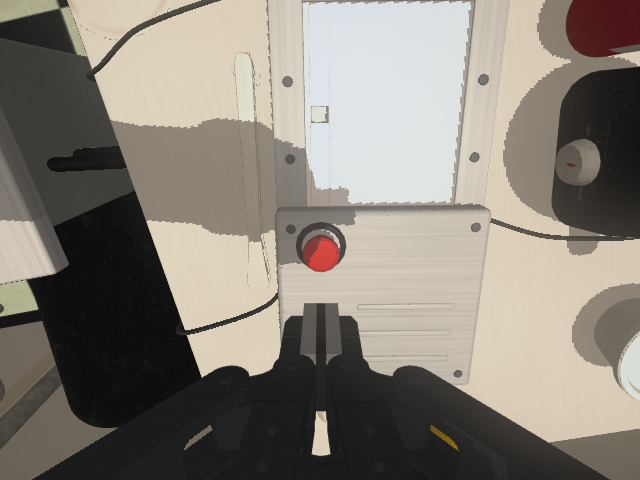

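The wrist view shows the cover over the whole opening. Its parked-slot hole has moved out to (320,114), and the button is still out, with its cap at (321,254).

```bash
python3 - <<'E'
from h import *
w=wat('w3.npz',(320,114),.076)[:2]-[.518,-.129]; print(w@[.193,.981])
E
```

```text
0.07468640719529009
```

{"fn": "servo_tool", "kwargs": {
  "moves": [
    [-0.2, -1.3, -2, 0],
    [-0.4, -2.6, -4.5, 0],
    [-0.4, -2.6, -7.5, 0],
    [-0.4, -2.6, -10.5, 0],
    [-0.4, -2.6, -13, 0],
    [-0.4, -2.6, -14, 0],
    [-0.4, -2.6, -14.4, 0],
    [-0.4, -2.6, -14.4, 0],
    [-0.4, -2.6, -14.4, 0]
  ]
}}

```text
time: 12.27
ee_pos: [0.4614, -0.1475, 0.1289]
tcp_rot: [179.9, 0.0, 78.9]
wrist_force: [-0.3, 0.8, -0.1]
opening: -0.0003
grasp_force: 0.0
```

{"fn": "servo_tool", "kwargs": {
  "moves": [
    [0, -0.1, -0.2, 0],
    [0, -0.1, -0.4, 0],
    [0, -0.1, -0.6, 0],
    [0, -0.1, -0.8, 0],
    [0, -0.1, -1.0, 0],
    [0, -0.1, -1.2, 0],
    [0, -0.1, -1.4, 0],
    [0, -0.1, -1.6, 0],
    [0, -0.1, -1.7, 0],
    [0, -0.1, -1.7, 0],
    [0, -0.1, -1.7, 0]
  ]
}}

```text
time: 13.18
ee_pos: [0.4614, -0.149, 0.1115]
tcp_rot: [179.9, 0.0, 78.9]
wrist_force: [3.9, -0.6, 4.2]
opening: 0.0004
grasp_force: 2.4
```

{"fn": "servo_tool", "kwargs": {
  "moves": [
    [0, 0, -0.1, 0],
    [0, 0, -0.2, 0],
    [0, 0, -0.24, 0],
    [0, 0, -0.24, 0],
    [0, 0, -0.24, 0]
  ]
}}

```text
time: 13.6
ee_pos: [0.4614, -0.149, 0.1103]
tcp_rot: [179.9, 0.0, 78.9]
wrist_force: [0.3, 0.7, 14.2]
opening: 0.0001
grasp_force: 7.1
```

Bottomed at 0.1103 with 14 N. Release and check.

{"fn": "servo_tool", "kwargs": {
  "moves": [
    [0, 0, 0.3, 0],
    [0, 0, 0.8, 0],
    [0, 0, 1.4, 0],
    [0, 0, 3, 0],
    [0, 0, 6, 0],
    [0, 0, 9, 0],
    [0, 0, 12, 0],
    [0.2, 2.5, 15, 0],
    [0.4, 2.6, 16.4, 0],
    [0.4, 2.6, 16.4, 0],
    [0.4, 2.6, 16.4, 0],
    [0.4, 2.6, 16.4, 0]
  ]
}}

```text
time: 14.6
ee_pos: [0.4643, -0.1229, 0.2713]
tcp_rot: [-179.9, -0.0, 78.9]
wrist_force: [-0.6, -0.2, 0.9]
opening: -0.0
grasp_force: 0.0
```

```bash
python3 - <<'E'
from h import *
o=get_obs(); im=snap('wrist','w4.png'); print(o['time'],o['ee_pos'])
a=cv2.imread('pics/w3.png')[190:290,260:380]; b=cv2.imread('pics/w4.png')[190:290,260:380]
s=camera('scene')[220:270,280:340,::-1]; s0=cv2.imread('pics/w4.png')[0:240,200:520]
r=lambda i,w:cv2.resize(i,w,interpolation=cv2.INTER_CUBIC)
cv2.imwrite('pics/c4.png',np.vstack([np.hstack([r(a,(360,300)),r(b,(360,300))]),np.hstack([r(s0,(360,300)),r(s,(360,300))])]))
E
```

```text
14.6 [ 0.46434187 -0.12289042  0.2712931 ]
```

View pics/c4.png

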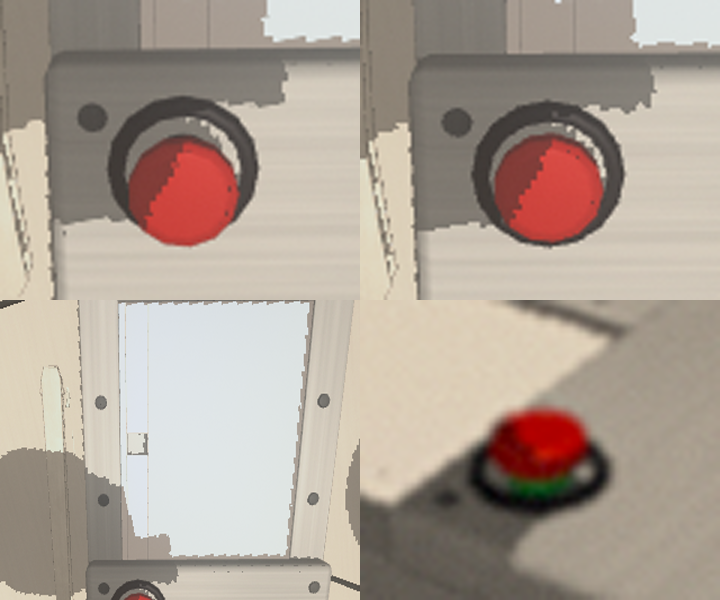

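The button sits exactly as it did in the starting "in" picture, and the cover is shut. Handing in.

```bash
python3 -c "
from h import *
print(job_done())"
```

```text
the job is handed in; nothing more can be done
None
```

The job is handed in with the cover slid fully shut and the red button pressed back in and staying in; highest force read was about 18 N, the mustard bottle, salt shaker and tongs were not touched, and no verdict was returned.

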